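# Hold a splash-guard leaf in its hinge, ready for the pin

## Robot

A 6-joint arm with a two-finger parallel gripper is mounted at the origin on the work surface. World frame = base frame: x ahead of the robot, y to its left, z up, the work surface at z = 0. Lengths are in m, angles in rad, forces in N, time in s.
With the tool pointing down it reaches from about 0.275 to 0.875 m from the base axis. Payload 12.5 kg.
Tool frame: the origin (TCP) lies midway between the tips of the shut fingers; the grasp point (between the pads) lies 19 mm behind it; z points along the fingers, y is the direction in which the jaws open and shut (so a half turn about z gives the same grasp; the last joint's range is limited). The gripper opens to 85 mm and grips with 20 to 120 N. Pads are 22 mm wide; open, the fingers measure 114 mm over their backs; the gripper's body (76 mm by 85 mm) begins 54 mm behind the grasp point. The pads swing forward as they close: fully open they stand 13 mm farther back than shut.
Start: joints at [-0.085, 0.351, 1.652, -0, 1.139, -0.085], TCP at [0.55, 0, 0.231] pointing down, gripper open.
Joint ranges: [-2.75, 2.75], [-0.79, 2.1], [0.01, 2.65], [-1.57, 4.71], [0.07, 3.14], [-2.87, 2.87]. Speed limits (rad/s): [2.22, 2.22, 2.79, 3.14, 3.14, 3.14].

## Interface

Orientations are given as a 3x3 rotation matrix whose columns are the frame's x, y, z axes.
In Python, from bench import robot, vision, models gives the robot as it stands.
- The arm moves only by the shell command python3 -m handwheel 'ROWS'. ROWS is JSON, one flat list of numbers, 5 for each row, row after row: the shift along the tool's x, y, z normalised to -1 to 1, where 1 is 30 mm, then the turn about the tool's z normalised to -1 to 1, where 1 is 0.1 rad, then the finger opening in mm, from 0 to 85.4. In form: [dx, dy, dz, roll, fingers, dx, dy, dz, roll, fingers, ...]. A call has 1 to 20 rows; each row shifts and turns the commanded pose from where the row before left it, along the tool's axes as they then stand; what a row does not reach is not made up. A row lasts 1/10 s, in which the tool goes at most 50 mm and 8.59 degrees, less where a joint would pass 70% of its speed; a pose out of reach is approached as far as the arm can. A call with a number of a shift or a turn outside -1 to 1 is refused whole. A call with a gripper value outside its range is refused whole. The fingers move at their own pace and stop on an object; the grip force is fixed at half the most. Time passes only in rows, so rows that do not move let the fingers close. It gives the time, the measured TCP pose, the force and the opening at its end, in the units of the state.
- robot.get_obs(): the state, without advancing time (a new reading comes with each control period).
- vision.read_camera(name): name is "scene" or "side" or "wrist"; returns the picture (420x560x3 uint8, red, green, blue); there is no depth.
- vision.get_calibration(name): a dict with "fx", "fy", "cx", "cy" (pixels), "dist" ([k1, k2, p1, p2, k3] as OpenCV has them; the pictures are not rectified), "rvec" (rotation vector, rad) and "tvec" (3), from world to camera coordinates, as OpenCV has them; the wrist camera has in their place "T_tool_cam" (4x4, takes a point from camera to tool coordinates, whose origin is the TCP and whose axes are the flange's). Camera axes: x right, y down, z forward; pixel columns grow to the right and rows downward; lengths in m; the calibration is good to about 2 mm. A picture is of the moment at which its call begins: read the wrist's pose just before it. get_calibration takes no time and is no camera call.
- robot.sign_off(): hands the job in, once; it reports no verdict.
Trained networks look in the newest picture that a camera, given by its name, has taken for a name from the list of things; names that differ only in an ending like _2 or _b are one class to them, and where a whole thing is asked for, a point or a joint stands for the part that bears it (a point fixed in the world has none). Each returns a list of dicts, best first, with "score" (0 to 1); they miss things now and then, are a little off and sometimes report something else, mostly with a low value. They report only what shows in the picture. A call takes as long as a camera call.
- models.spot_in(camera, thing): "location" ([x, y, z] in m, in world coordinates, good to about 4 mm: the middle of the surface that is visible of it).
- models.trace(camera, thing): "pixels" (420x560 bool, what is visible of it).
- models.place_of(camera, thing): "location" ([x, y, z] in m, in world coordinates, good to about 4 mm: a listed point, or the origin of a listed thing).
The state is a dict: "time": time; "joints": joint angles; "qd": joint speeds; "joint_efforts": joint torques, N m; "eef_pos": TCP position; "tool_rot": TCP orientation; "force": force on the tool from outside, world axes, zero at the start; "ft_torque": the same for the moment, N m; "finger_gap": finger opening in m.
Only numpy, scipy, OpenCV 4.12 (cv2) and the standard library are available. Lean on these libraries where they do the work, as an engineer would, in place of code of your own. Each camera call takes 0.05 s, during which the arm holds its last target.

## Task

Take the orange guard leaf (the one with a single middle knuckle) out of the white drying rack and bring its knuckle down into the gap between the two fixed knuckles of the measuring stage's hinge, panel upright, so that the three holes line up and a hinge pin could be pushed straight through. Finish while still holding the leaf there, steady and carried by the gripper alone; do not let go. Work gently, and leave the blue leaf and everything else where it is.

Things in the scene. Friction and masses are not known exactly. Their poses are not given: they have to be found in the camera images.
- leaf_grip (a point): Centre of the thick orange rib, 11 x 90 x 24 mm (x, y, z), on the top edge of the orange leaf; x is the panel's normal, y the hinge axis, z up. Grasp here from above, fingers closing along x. The leaf is the same turned half round about z, weighs 0.1 to 0.2 kg and stands in a rack slot (play 1.25 mm each face, 2 to 5 mm at the ends); lift it straight up 75 mm or more to clear the rack.
- leaf_hole (a point): Centre of the hole of the orange leaf's only knuckle, bottom middle of the leaf, 88 mm straight below leaf_grip; y is the hole's axis. Steel knuckle: outside diameter 24 mm, hole 13 mm, 34 mm long; a neck as wide and 8 mm thick joins it to the orange panel, 90 mm wide, 6 mm thick, lower edge 22 mm above the hole's axis.
- jamb_hole (a point): Middle of the gap between the two fixed steel knuckles, on the axis (y) of their holes, 85 mm above the table; x is normal to the hinge, z up. Knuckles: outside diameter 24 mm, hole 13 mm, each 30 mm long, 42 mm gap between them, so 4 mm play at each end of the leaf's knuckle. The block under the gap lies 41 mm below the axis, so nothing carries the leaf at the right height.
- jamb: Fixed measuring stage with the hinge; origin on the table straight below jamb_hole. Dark base plate 170 x 170 x 14 mm, from x = -40 to +130 mm; aluminium hinge block 36 x 120 mm, top 44 mm up; round steel stage 84 mm wide at x = +80 mm, top 52 mm up.
- rack: White drying rack, fixed. Origin at the centre of its underside. Base 170 mm (x) by 130 mm (y) by 10 mm; two slots along y at x = -55 and +55 mm, each with posts 82 mm high at both ends. Each slot holds one leaf standing on its knuckles, panel normal along x.
- other_grip (a point): Centre of the thick blue rib along the top edge of the blue leaf, which stands in the other slot of the rack and has two knuckles with a gap in the middle. Same size as the orange one. It stays where it is.
- tray: Grey tray, 90 x 130 x 18 mm, fixed near the robot, origin under its centre; the brass hinge pin lies in it. Not needed.
- pin: Brass hinge pin 8 mm thick, 98 mm long, lying roughly along y in the tray. Leave it alone.
- cup: Steel measuring cup, 40 mm wide, 60 mm high, origin at the centre of its underside. Leave it alone.
- solvent: Amber bottle, 56 mm wide, 140 mm high, origin at the centre of its underside. Leave it alone.
- cone: Steel measuring cone: disc 50 mm wide with a 14 mm shaft, 60 mm high, origin at the centre of its underside. Leave it alone.
- jar: White jar with blue cap, 60 mm wide, 70 mm high, origin at the centre of its underside. Leave it alone.
- spat: Spatula with white handle, 160 mm long, lying flat along its x. Leave it alone.

How it is judged:
On the way:
1. the orange leaf is lifted out of the rack by the gripper (height (world z) of leaf_hole above 0.06 m and contact force between the fingers and leaf above 1 N), for 0.2 s.
At the end, for the whole second after the job is handed in: Orange leaf's hole within 3.5 mm of the fixed hole axis across and in height, 6 mm along it; axes within 0.08 rad, panel within 0.15 rad of upright; still, gripped (over 1 N), under 2 N between leaf and hinge stage; blue leaf within 15 mm of its start (x of leaf_hole in the frame of jamb_hole between -0.0035 and 0.0035 m and z of leaf_hole in the frame of jamb_hole between -0.0035 and 0.0035 m and y of leaf_hole in the frame of jamb_hole between -0.006 and 0.006 m and angle between the y axis of leaf_hole and the y axis of jamb_hole, either way round below 0.08 rad and angle between leaf_hole's own z axis and vertical below 0.15 rad and contact force between the fingers and leaf above 1 N and contact force between leaf and jamb below 2 N and linear speed of leaf below 0.02 m/s and distance of other_grip from where it was at the start of the episode below 0.015 m); the arm keeps its last pose, push and grip.
It fails at once if the blue leaf is moved by more than 20 mm (distance of other_grip from where it was at the start of the episode above 0.02 m).
It fails at once if the leaf is knocked against the hinge stage (over 30 N) (contact force between leaf and jamb above 30 N).
It fails at once if the robot strikes the hinge stage (over 30 N) (contact force between any of the fingers, the arm and jamb above 30 N).
It fails at once if a bystander is moved by more than 20 mm (distance of any of pin, cup, solvent, cone, jar, spat from where it was at the start of the episode above 0.02 m).
It also fails if it takes over 38 s, if anything falls off the work surface, if the arm or the gripper's body presses on something with over 40 N, if the wrist force passes 120 N, or if a joint passes its speed limit or range.

## Working session

There is one attempt and no reset: what is moved stays moved. The work goes in short steps, Python scripts to look and compute and a shell command to move; the robot and the scene stay as the last step left them, time stands still between calls to the robot, and variables do not carry over. Pictures are saved under pics/ and viewed, and the job is handed in when it is done.

```bash
mkdir -p pics; ls
python3 - <<'E'
from bench import robot, vision, models
import cv2,numpy as np
o=robot.get_obs()
for k,v in o.items(): print(k,np.round(v,4).tolist())
for c in ["scene","side","wrist"]:
    im=vision.read_camera(c); cv2.imwrite(f"pics/{c}0.png",im[:,:,::-1])
    print(c,{k:np.round(v,4).tolist() for k,v in vision.get_calibration(c).items()})
    for t in ["leaf_grip","leaf_hole","jamb_hole","jamb","rack","other_grip"]:
        r=models.place_of(c,t); print(c,t,[(round(d["score"],2),np.round(d["location"],4).tolist()) for d in r[:2]])
E
```

```text
pics
time 0.0
joints [-0.0846, 0.3512, 1.6524, -0.0, 1.1392, -0.0846]
qd [-0.0003, 0.0001, 0.0008, 0.0003, -0.0005, 0.0015]
joint_efforts [0.0013, -50.6108, -29.1407, 0.0, 0.0046, 0.0]
eef_pos [0.5497, 0.0001, 0.2308]
tool_rot [[-0.0, 1.0, -0.0012], [1.0, 0.0, 0.0001], [0.0001, -0.0012, -1.0]]
force [-0.8213, -1.0076, -0.7344]
ft_torque [0.033, -0.0017, -0.001]
finger_gap 0.0853
scene {'fx': 482.6697, 'fy': 482.6697, 'cx': 280.2514, 'cy': 212.7235, 'dist': [-0.0835, 0.0, 0.0, 0.0, 0.0], 'rvec': [1.1463, 2.4488, -0.9278], 'tvec': [0.3314, -0.2599, 1.299]}
scene leaf_grip [(0.59, [0.554, 0.1833, 0.1084])]
scene leaf_hole [(0.57, [0.5527, 0.1867, 0.0183])]
scene jamb_hole [(0.79, [0.535, -0.1911, 0.0856])]
scene jamb [(0.69, [0.5507, 0.1845, 0.1081]), (0.67, [0.5298, -0.1871, 0.0001])]
scene rack [(0.78, [0.4936, 0.1725, 0.0014]), (0.54, [0.4483, 0.1593, 0.112])]
scene other_grip [(0.94, [0.4445, 0.1638, 0.1123])]
side {'fx': 496.5687, 'fy': 496.5687, 'cx': 279.8171, 'cy': 205.2527, 'dist': [-0.0536, 0.0, 0.0, 0.0, 0.0], 'rvec': [0.4208, -2.7136, 1.2959], 'tvec': [0.5127, 0.2028, 0.9698
[... 188 characters left out ...]
e [(0.96, [0.5323, -0.1877, 0.0839]), (0.4, [0.5518, 0.1842, 0.1104])]
side jamb [(0.59, [0.5332, -0.1912, -0.0023]), (0.48, [0.7906, -0.0924, -0.0033])]
side rack [(0.61, [0.4998, 0.1691, 0.0015])]
side other_grip [(0.7, [0.4434, 0.1597, 0.1121])]
wrist {'fx': 333.5736, 'fy': 333.5736, 'cx': 276.9516, 'cy': 206.3044, 'dist': [-0.0322, 0.0, 0.0, 0.0, 0.0], 'T_tool_cam': [[-0.0005, -0.96, -0.2801, 0.0713], [1.0, -0.0002, -0.0013, -0.0009], [0.0012, -0.2801, 0.96, -0.1424], [0.0, 0.0, 0.0, 1.0]]}
wrist leaf_grip []
wrist leaf_hole []
wrist jamb_hole [(0.79, [0.532, -0.1923, 0.0896])]
wrist jamb [(0.89, [0.5341, -0.19, 0.0028])]
wrist rack [(0.73, [0.4966, 0.1719, -0.0006])]
wrist other_grip []
```

View pics/scene0.png

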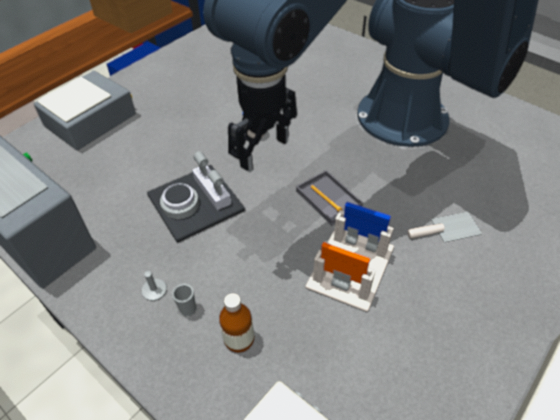

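View pics/side0.png

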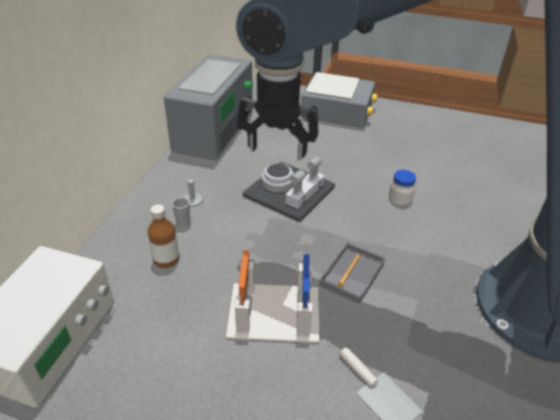

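View pics/wrist0.png

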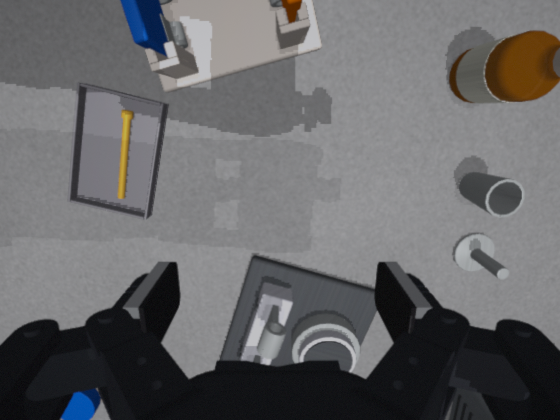

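The scene and side pictures show the orange leaf in the far slot (around 345,262 in scene), the blue leaf in the near slot, and the hinge block at (212,185). Next I'll measure the two yaws from the wrist view edges.

```bash
cat > h.py <<'E'
from bench import robot, vision, models
import cv2,numpy as np
def cam(name):
    c=vision.get_calibration(name); K=np.array([[c['fx'],0,c['cx']],[0,c['fy'],c['cy']],[0,0,1]]); D=np.array(c['dist'])
    if name=="wrist":
        o=robot.get_obs(); T=np.eye(4);T[:3,:3]=o['tool_rot'];T[:3,3]=o['eef_pos']; W=T@np.array(c['T_tool_cam'])
        R=W[:3,:3].T; t=-R@W[:3,3]
    else: R=cv2.Rodrigues(np.array(c['rvec'],float))[0]; t=np.array(c['tvec'])
    return K,D,R,t
def toplane(name,px,z):
    K,D,R,t=cam(name)
    p=cv2.undistortPoints(np.array(px,float).reshape(-1,1,2),K,D).reshape(-1,2)
    d=np.c_[p,np.ones(len(p))]@R; C=-R.T@t
    return C+d*((z-C[2])/d[:,2])[:,None]
def proj(name,P):
    K,D,R,t=cam(name)
    return cv2.projectPoints(np.array(P,float).reshape(-1,3),cv2.Rodrigues(R)[0],t,K,D)[0].reshape(-1,2)
def shot(name,f,scale=1,crop=None):
    im=vision.read_camera(name)[:,:,::-1]
    if crop: im=im[crop[1]:crop[3],crop[0]:crop[2]]
    im=cv2.resize(im,None,fx=scale,fy=scale,interpolation=cv2.INTER_CUBIC); cv2.imwrite("pics/"+f,im)
E
python3 - <<'E'
from h import *
a=toplane("wrist",[(168,90),(321,46)],.01); d=a[1]-a[0]; print(a,np.arctan2(d[1],d[0]))
a=toplane("wrist",[(256,255),(380,290)],.014); d=a[1]-a[0]; print(a,np.arctan2(d[1],d[0]))
a=toplane("wrist",[(256,255),(220,365)],.014); d=a[1]-a[0]; print(a,np.arctan2(d[1],d[0])+np.pi/2)
E
```

```text
[[0.43552169 0.09102062 0.01      ]
 [0.59284701 0.13270678 0.01      ]] 0.2590157386570753
[[ 0.52395489 -0.09318512  0.014     ]
 [ 0.67407059 -0.13984557  0.014     ]] -0.30136269534057547
[[ 0.52395489 -0.09318512  0.014     ]
 [ 0.47344969 -0.25140467  0.014     ]] -0.30898581326691255
```

```bash
python3 -m handwheel '[0.8,0,0,0,85,0.8,0,0,0,85,0.8,0,0,0,85,0.8,0,0,0,85,0.8,0,0,0,85,0.8,0,0,0,85,0.8,0,0,0,85,0.5,0,0,0,85,0,0,0,-0.8,60,0,0,0,-0.8,60,0,0,0,-0.7,60,0,0,0,0,60,0,0,0,0,60]'
python3 - <<'E'
from h import *
o=robot.get_obs(); print(np.round(o['eef_pos'],4),np.round(o['tool_rot'],3).tolist())
shot("wrist","w1.png")
for t in ["leaf_grip","leaf_hole","rack","other_grip"]:
    r=models.place_of("wrist",t); print(t,[(round(d["score"],2),np.round(d["location"],4).tolist()) for d in r[:2]])
E
```

```text
time: 2.35
eef_pos: [0.55, 0.1829, 0.2313]
tool_rot: [[-0.226, 0.974, -0.0], [0.974, 0.226, -0.0], [-0.0, -0.0, -1.0]]
force: [-0.5, 0.4, 0.2]
finger_gap: 0.0598
[0.55   0.1829 0.2313] [[-0.226, 0.974, -0.0], [0.974, 0.226, -0.0], [-0.0, -0.0, -1.0]]
leaf_grip [(0.76, [0.5533, 0.1835, 0.1065])]
leaf_hole [(0.73, [0.5548, 0.187, 0.021])]
rack [(0.72, [0.4996, 0.1736, -0.0002])]
other_grip [(0.62, [0.4441, 0.1625, 0.1166]), (0.33, [0.7556, 0.11, -0.0008])]
```

View pics/w1.png

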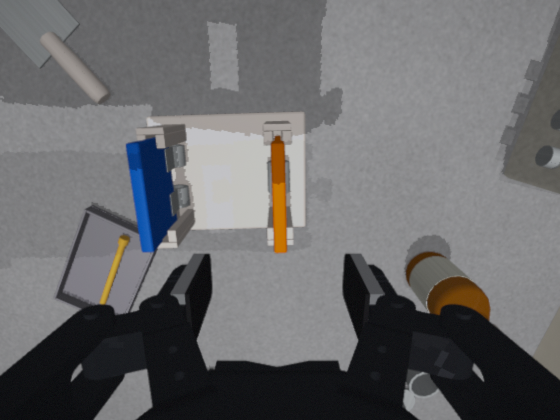

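The wrist view shows the orange rib from (277,138) to (280,252), nearly aligned with the jaws. I'll measure its centre and angle at z = 0.122.

Run:
```python
from h import *
im=cv2.imread("pics/w1.png"); hsv=cv2.cvtColor(im,cv2.COLOR_BGR2HSV)
def fit(lo,hi,z,roi):
    m=cv2.inRange(hsv,lo,hi); mm=np.zeros_like(m); x0,y0,x1,y1=roi; mm[y0:y1,x0:x1]=m[y0:y1,x0:x1]
    ys,xs=np.nonzero(mm); print(xs.min(),xs.max(),ys.min(),ys.max())
    for y in range(ys.min(),ys.max()+1,12):
        r=xs[ys==y]; print(y,r.min(),r.max(),end=' | ')
    print()
    return mm
m=fit((5,150,60),(20,255,255),.122,(240,100,320,270))
cv2.imwrite("pics/rib.png",cv2.resize(im[110:270,220:340],None,fx=4,fy=4,interpolation=cv2.INTER_CUBIC))
o=robot.get_obs()
```

```text
271 286 136 252
136 276 279 | 148 271 283 | 160 271 284 | 172 272 284 | 184 272 285 | 196 273 285 | 208 273 285 | 220 273 286 | 232 274 285 | 244 274 286 |
```

View pics/rib.png

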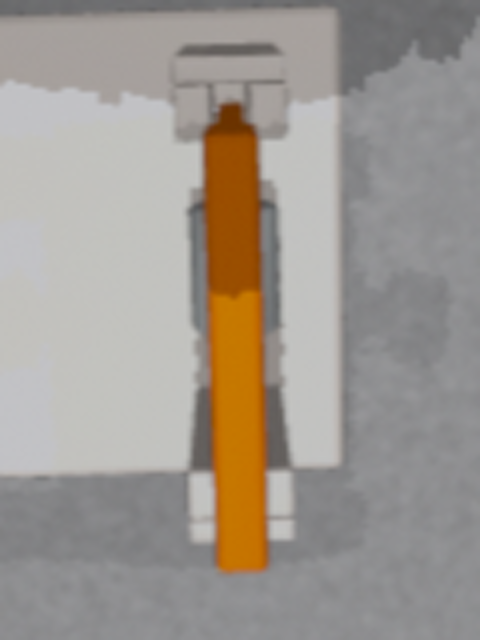

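Run:
```python
from h import *
a=toplane("wrist",[(277.6,142.5),(280.4,252.5)],.122); d=a[0]-a[1]; print(a,a.mean(0),np.linalg.norm(d),"yaw",np.arctan2(-d[0],d[1]))
o=robot.get_obs(); R=np.array(o['tool_rot']); print("tool yaw",np.arctan2(R[1,1],R[0,1]), "delta tool",R.T@(a.mean(0)-o['eef_pos']))
```

```text
[[0.53853558 0.22924893 0.122     ]
 [0.56098466 0.14313702 0.122     ]] [0.54976012 0.18619297 0.122     ] 0.08899001270806786 yaw 0.2550203922360863
tool yaw 0.22922122046912424 delta tool [0.00319793 0.00049436 0.10928413]
```

```bash
python3 -m handwheel '[0.107,0.016,0,-0.26,45,0,0,0.8,0,45,0,0,0.8,0,45,0,0,0.8,0,45,0,0,0.8,0,45,0,0,0.8,0,45,0,0,0.35,0,45,0,0,0.3,0,45,0,0,0,0,45,0,0,0,0,45]'
python3 - <<'E'
from h import *
shot("wrist","w2.png"); shot("side","s2.png",4,(200,200,340,345))
E
```

```text
time: 3.6
eef_pos: [0.5502, 0.1864, 0.0926]
tool_rot: [[-0.253, 0.967, 0.001], [0.967, 0.253, 0.0], [-0.0, 0.001, -1.0]]
force: [0.3, -0.5, -0.3]
finger_gap: 0.0451
```

View pics/w2.png

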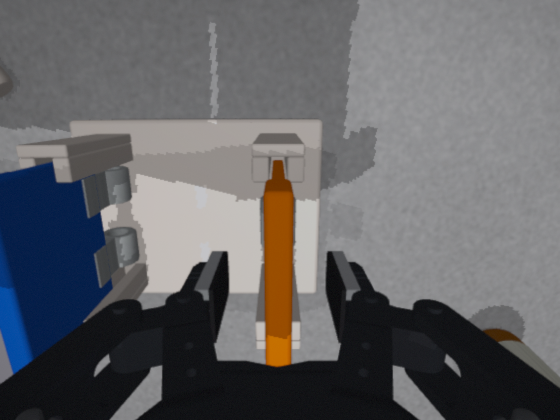

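View pics/s2.png

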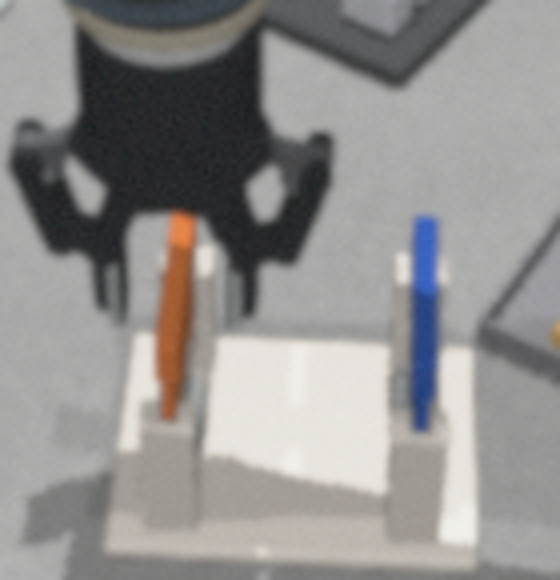

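The rib stands midway between the open pads (rib 265–293, pads 227/328). I'll close on it.

```bash
python3 -m handwheel '[0,0,0.05,0,30,0,0,0,0,22,0,0,0,0,16,0,0,0,0,10,0,0,0,0,4,0,0,0,0,0,0,0,0,0,0,0,0,0,0,0]'
```

```text
time: 4.5
eef_pos: [0.5499, 0.1863, 0.0905]
tool_rot: [[-0.253, 0.967, 0.001], [0.967, 0.253, 0.0], [-0.0, 0.001, -1.0]]
force: [-0.6, 0.2, 3.8]
finger_gap: 0.0101
```

```bash
python3 -m handwheel '[0,0,-0.1,0,0,0,0,-0.2,0,0,0,0,-0.3,0,0,0,0,-0.4,0,0,0,0,-0.5,0,0,0,0,-0.6,0,0,0,0,-0.7,0,0,0,0,-0.7,0,0,0,0,-0.7,0,0,0,0,-0.4,0,0,0,0,0,0,0,0,0,0,0,0]'
python3 - <<'E'
from h import *
shot("wrist","w3.png"); shot("side","s3.png",1)
for c in ["wrist","side","scene"]:
  if c=="scene": shot(c,"c3.png")
  for t in ["leaf_grip","leaf_hole"]:
    r=models.place_of(c,t); print(c,t,[(round(d["score"],2),np.round(d["location"],4).tolist()) for d in r[:2]])
E
```

```text
time: 5.7
eef_pos: [0.5494, 0.1862, 0.2279]
tool_rot: [[-0.253, 0.967, -0.001], [0.967, 0.253, -0.0], [0.0, -0.001, -1.0]]
force: [-0.0, -0.2, -2.1]
finger_gap: 0.0102
wrist leaf_grip [(0.9, [0.5525, 0.1852, 0.245])]
wrist leaf_hole []
side leaf_grip [(0.67, [0.4435, 0.1632, 0.1099]), (0.61, [0.549, 0.1832, 0.2477])]
side leaf_hole [(0.93, [0.5516, 0.1811, 0.157])]
scene leaf_grip [(0.82, [0.5491, 0.1833, 0.2474])]
scene leaf_hole [(0.89, [0.5488, 0.186, 0.1564])]
```

View pics/w3.png

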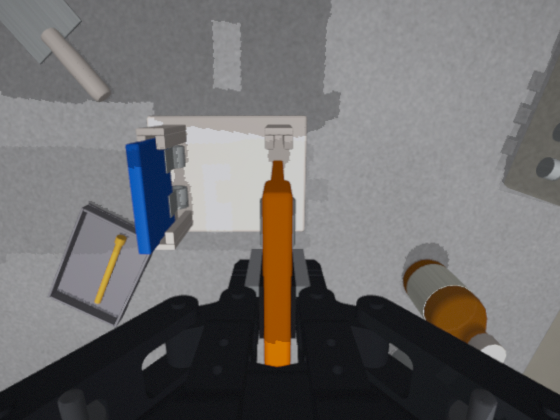

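View pics/s3.png

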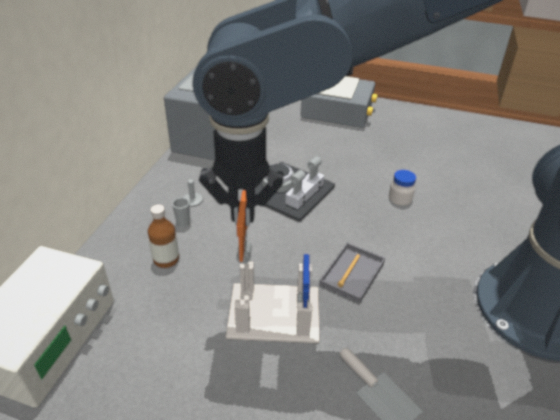

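The leaf is out of the rack and held. In the side view it hangs at (243,225) with the rack slot empty. I'll carry it high over to the stage.

```bash
python3 -m handwheel '[-0.4,-0.12,0,0,0,-0.8,-0.25,0,0,0,-0.9,-0.28,0,0,0,-0.9,-0.28,0,0,0,-0.9,-0.28,0,0,0,-0.9,-0.28,0,0,0,-0.9,-0.28,0,0,0,-0.9,-0.28,0,0,0,-0.9,-0.28,0,0,0,-0.9,-0.28,0,0,0,-0.9,-0.28,0,0,0,-0.9,-0.28,0,0,0,-0.9,-0.28,0,0,0,-0.6,-0.18,0,0,0,-0.3,-0.05,0,0,0]'
python3 -m handwheel '[0,0,0,0.4,0,0,0,0,0.8,0,0,0,0,0.8,0,0,0,0,0.8,0,0,0,0,0.8,0,0,0,0,0.8,0,0,0,0,0.8,0,0,0,0,0.4,0,0,0,0,0,0,0,0,0,0,0]'
python3 - <<'E'
from h import *
shot("wrist","w4.png"); shot("side","s4.png",1);shot("scene","c4.png",1)
for c in ["wrist","side","scene"]:
  for t in ["leaf_grip","leaf_hole","jamb_hole","jamb"]:
    r=models.place_of(c,t); print(c,t,[(round(d["score"],2),np.round(d["location"],4).tolist()) for d in r[:2]])
E
```

```text
time: 7.65
eef_pos: [0.5334, -0.192, 0.2283]
tool_rot: [[-0.252, 0.968, -0.0], [0.968, 0.252, -0.0], [-0.0, -0.0, -1.0]]
force: [0.4, -0.2, -1.8]
finger_gap: 0.0106
time: 8.65
eef_pos: [0.534, -0.1899, 0.2283]
tool_rot: [[0.298, 0.955, -0.0], [0.955, -0.298, 0.0], [0.0, -0.0, -1.0]]
force: [-0.1, 0.4, -1.9]
finger_gap: 0.0104
wrist leaf_grip [(0.63, [0.5372, -0.1876, 0.242])]
wrist leaf_hole []
wrist jamb_hole [(0.66, [0.534, -0.1929, 0.0867])]
wrist jamb [(0.97, [0.532, -0.1897, 0.0005])]
side leaf_grip [(0.6, [0.5308, -0.1906, 0.2505])]
side leaf_hole [(0.66, [0.5361, -0.1949, 0.1565]), (0.4, [0.4437, 0.1652, 0.1115])]
side jamb_hole [(0.76, [0.5299, -0.1896, 0.0888])]
side jamb [(0.61, [0.5347, -0.1923, -0.0038])]
scene leaf_grip [(0.96, [0.535, -0.1953, 0.2486])]
scene leaf_hole [(0.55, [0.5332, -0.1898, 0.1577])]
scene jamb_hole [(0.62, [0.5339, -0.1904, 0.0865]), (0.39, [0.5353, -0.1906, 0.1568])]
scene jamb [(0.84, [0.5323, -0.1875, -0.0023])]
```

View pics/w4.png

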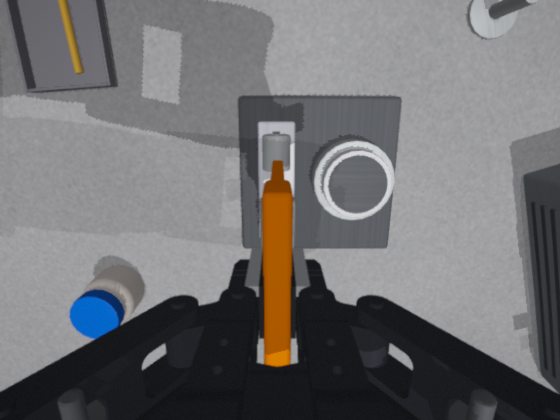

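View pics/s4.png

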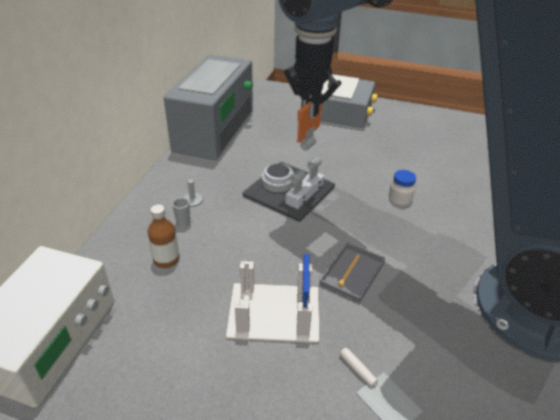

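View pics/c4.png

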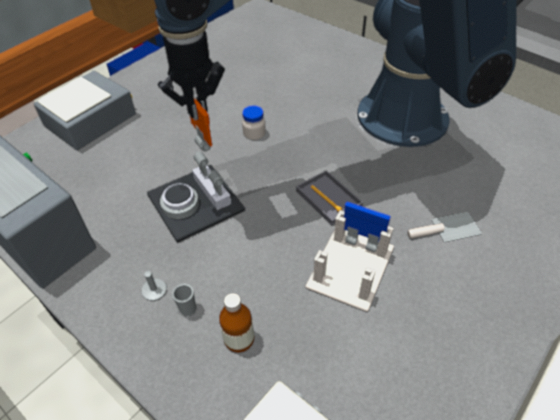

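Run:
```python
import cv2
a=cv2.imread("pics/side0.png")[140:225,235:345]; cv2.imwrite("pics/zs.png",cv2.resize(a,None,fx=7,fy=7,interpolation=cv2.INTER_CUBIC))
a=cv2.imread("pics/scene0.png")[140:245,140:250]; cv2.imwrite("pics/zc.png",cv2.resize(a,None,fx=5.7,fy=5.7,interpolation=cv2.INTER_CUBIC))
a=cv2.imread("pics/w4.png")[85:260,220:410]; cv2.imwrite("pics/zw.png",cv2.resize(a,None,fx=3.4,fy=3.4,interpolation=cv2.INTER_CUBIC))
```

```text
(no output)
```

View pics/zs.png

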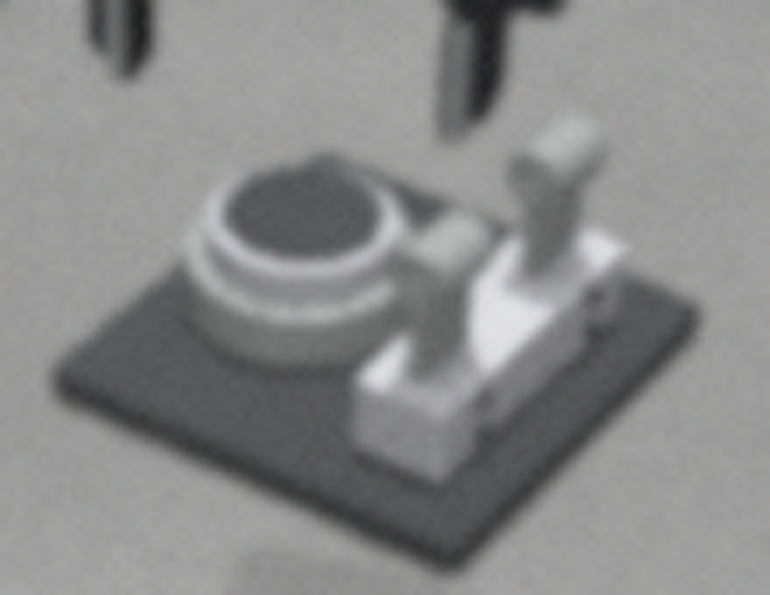

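View pics/zc.png

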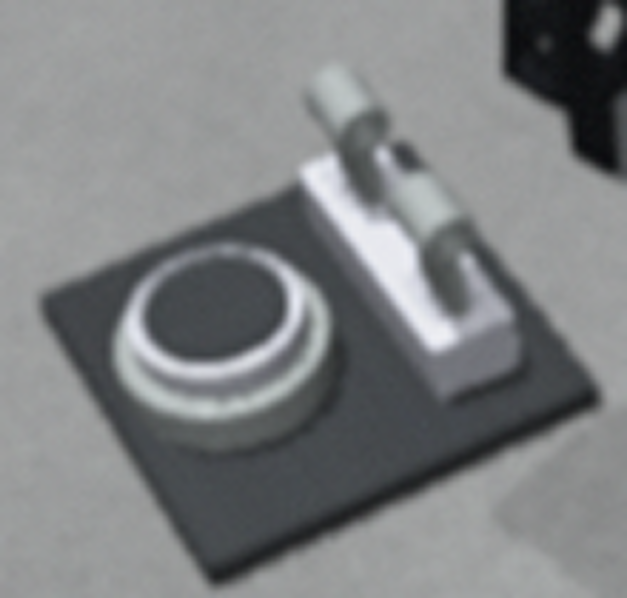

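View pics/zw.png

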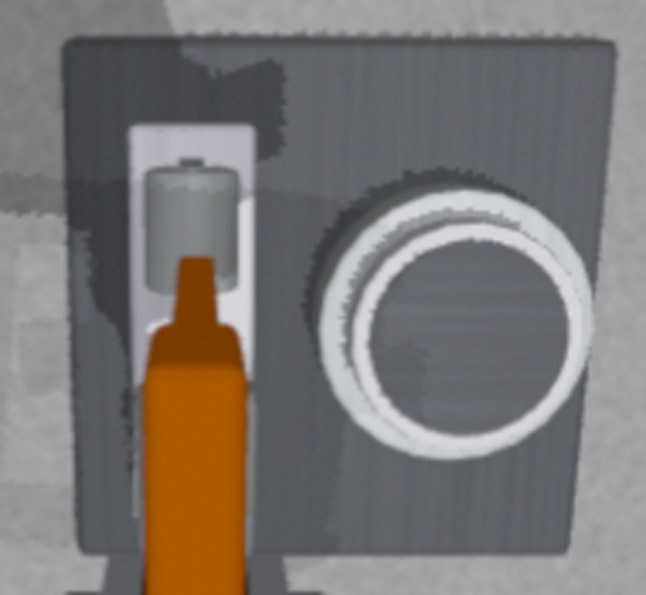

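```bash
cat > fitj.py <<'E'
from h import *
from scipy.optimize import least_squares
P={'a':(-40,85,14),'b':(130,85,14),'c':(130,-85,14),'d':(-40,-85,14),'A':(-18,60,44),'B':(18,60,44),'C':(18,-60,44),'D':(-18,-60,44)}
obs={"wrist":(220,85,3.4,{'a':(65,40),'b':(614,42),'c':(570,553),'d':(78,553),'A':(131,125),'B':(254,126)}),
"side":(235,140,7,{'b':(55,370),'a':(455,553),'d':(698,310),'B':(362,380),'D':(625,248)}),
"scene":(140,140,5.7,{'c':(42,298),'b':(212,572),'a':(600,393),'A':(515,322),'B':(437,355),'C':(300,168)})}
def fit(cams):
    X=[];Y=[]
    def res(p,full=False):
        c,s=np.cos(p[2]),np.sin(p[2]); out=[]
        for n in cams:
            ox,oy,k,d=obs[n]
            W=[(p[0]+c*x/1e3-s*y/1e3,p[1]+s*x/1e3+c*y/1e3,z/1e3) for x,y,z in (P[q] for q in d)]
            out.append(proj(n,W)-np.array([(ox+(u+.5)/k-.5,oy+(v+.5)/k-.5) for u,v in d.values()]))
        return np.vstack(out) if full else np.vstack(out).ravel()
    r=least_squares(res,[.533,-.19,-.3],x_scale=[.001,.001,.01]); print(cams,np.round(r.x,4),np.round(res(r.x,True),1).tolist())
fit(["wrist"]);fit(["side"]);fit(["scene"]);fit(["wrist","side","scene"])
E
python3 fitj.py
```

```text
['wrist'] [ 0.5318 -0.1895 -0.3041] [[-2.0, -1.2], [2.9, -1.4], [0.8, 2.0], [-0.9, 2.1], [-1.2, 0.0], [0.5, -0.3]]
['side'] [ 0.5303 -0.1872 -0.2929] [[-1.4, 0.1], [0.6, 0.2], [1.5, -0.9], [-0.9, 0.2], [0.3, -0.0]]
['scene'] [ 0.5323 -0.1873 -0.3118] [[-0.8, -0.5], [-1.0, 0.4], [1.1, -0.8], [0.7, -0.5], [-0.3, 0.3], [0.3, 0.8]]
['wrist', 'side', 'scene'] [ 0.5317 -0.1892 -0.3042] [[-2.2, -1.4], [2.7, -1.6], [0.6, 1.8], [-1.1, 1.9], [-1.4, -0.3], [0.3, -0.6], [-1.6, -1.0], [-0.3, -0.5], [1.3, -1.3], [-1.4, -0.6], [0.2, -0.5], [-1.2, -0.6], [-0.9, -0.0], [0.8, -1.5], [0.4, -1.2], [-0.5, -0.3], [-0.2, 0.4]]
```

```bash
python3 -m handwheel '[0,-0.08,0.2,0,0,0,0,0.4,0,0,0,0,0.4,0,0,0,0,0.3,0,0,0,0,0.1,0,0,0,0,0,0,0,0,0,0,0,0]'
python3 - <<'E'
from h import *
shot("wrist","w5.png"); shot("side","s5.png",5,(240,80,350,200));shot("scene","c5.png",5,(150,90,260,210))
E
```

```text
time: 10.1
eef_pos: [0.532, -0.1893, 0.1865]
tool_rot: [[0.299, 0.954, 0.0], [0.954, -0.299, -0.0], [-0.0, 0.0, -1.0]]
force: [0.1, 0.3, -1.5]
finger_gap: 0.0103
```

View pics/w5.png

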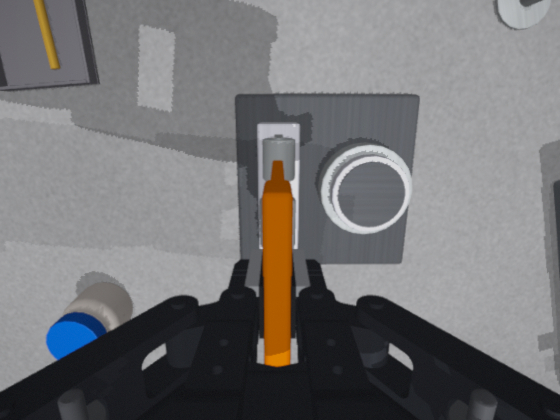

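View pics/s5.png

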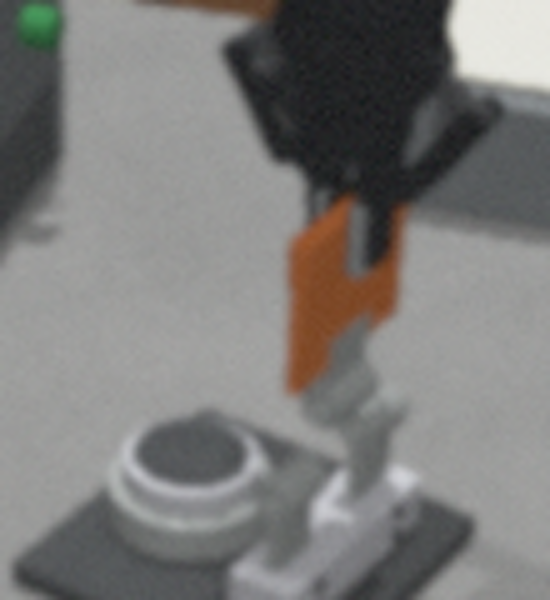

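View pics/c5.png

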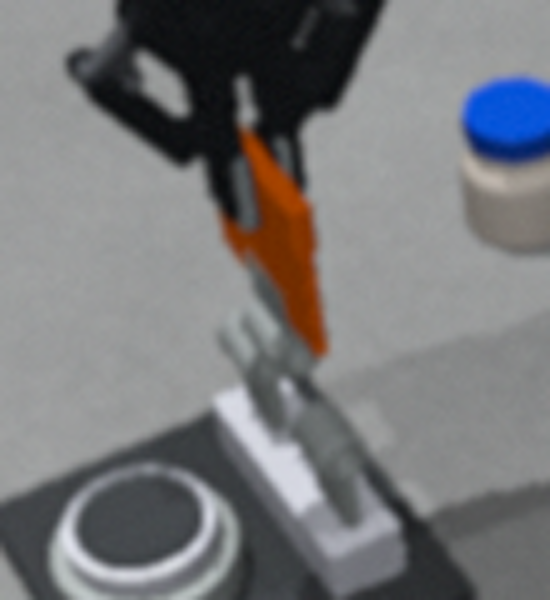

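```bash
cat > ov.py <<'E'
from h import *
import sys
# usage: ov.py out  jx jy jyaw  dzoff
def box(x0,x1,y0,y1,z0,z1): 
    v=[(x,y,z) for x in(x0,x1) for y in(y0,y1) for z in(z0,z1)]
    return [(v[i],v[j]) for i in range(8) for j in range(i) if sum(a!=b for a,b in zip(v[i],v[j]))==1]
def circ(y,r,n=24): 
    p=[(r*np.cos(a),y,r*np.sin(a)) for a in np.linspace(0,2*np.pi,n)]; return list(zip(p[:-1],p[1:]))
leaf=box(-3,3,-45,45,22,76)+box(-5.5,5.5,-45,45,76,100)+circ(-17,12)+circ(17,12)+circ(17,6.5)+circ(-17,6.5)
jam=circ(-51,12)+circ(-21,12)+circ(21,12)+circ(51,12)+[((x,y,z-85),(a,b,c-85)) for (x,y,z),(a,b,c) in box(-40,130,-85,85,0,14)+box(-18,18,-60,60,14,44)]
def seg(S,o,yaw):
    c,s=np.cos(yaw),np.sin(yaw); S=np.array(S).reshape(-1,3)/1e3
    return S@np.array([[c,s,0],[-s,c,0],[0,0,1]])+o
def over(name,f,lo,lyaw,jo,jyaw,crop,k=5):
    im=vision.read_camera(name)[:,:,::-1]
    im=cv2.resize(im[crop[1]:crop[3],crop[0]:crop[2]],None,fx=k,fy=k,interpolation=cv2.INTER_CUBIC)
    for S,o,y,col in((leaf,lo,lyaw,(0,255,0)),(jam,jo,jyaw,(255,0,255))):
        p=proj(name,seg(S,o,y)); p=((p-np.array(crop[:2])+.5)*k-.5).reshape(-1,2,2)
        for a,b in p: cv2.line(im,tuple(int(round(q*8)) for q in a),tuple(int(round(q*8)) for q in b),col,1,cv2.LINE_AA,3)
    cv2.imwrite("pics/"+f,im)
E
python3 - <<'E'
from ov import *
o=robot.get_obs(); e=np.array(o['eef_pos']); R=np.array(o['tool_rot']); yaw=np.arctan2(R[1,1],R[0,1]); print(e,yaw)
lo=e-np.array([0,0,.0685]); jo=np.array([.5317,-.189,.085])
over("side","os1.png",lo,yaw,jo,-.304,(260,100,350,190),6)
over("scene","oc1.png",lo,yaw,jo,-.304,(160,105,250,195),6)
E
```

```text
[ 0.5319936  -0.18932773  0.18673536] -0.30399187153031837
```

View pics/os1.png

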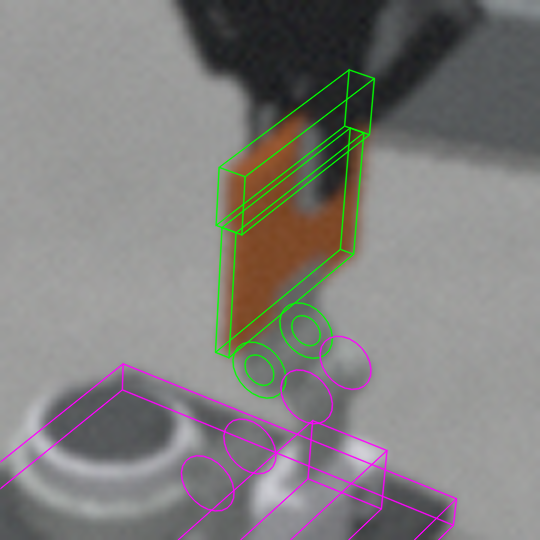

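View pics/oc1.png

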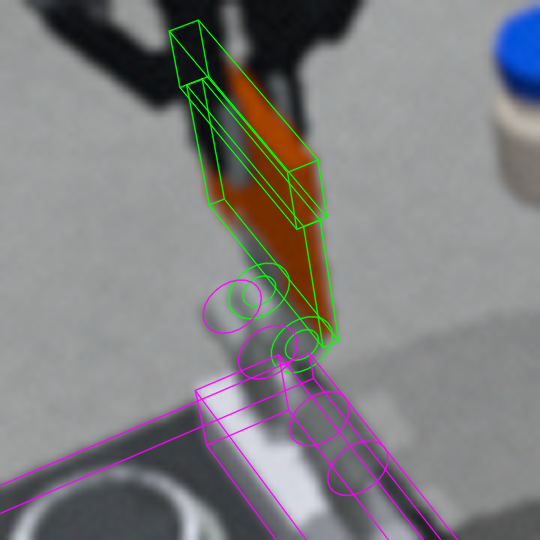

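```bash
cat > ovf.py <<'E'
from ov import *
def overf(src,name,f,lo,lyaw,jo,jyaw,crop,k=8):
    im=cv2.imread("pics/"+src); im=cv2.resize(im[crop[1]:crop[3],crop[0]:crop[2]],None,fx=k,fy=k,interpolation=cv2.INTER_CUBIC)
    for S,o,y,col in((leaf,lo,lyaw,(0,255,0)),(jam,jo,jyaw,(255,0,255))):
        if o is None: continue
        p=proj(name,seg(S,o,y)); p=((p-np.array(crop[:2])+.5)*k-.5).reshape(-1,2,2)
        for a,b in p: cv2.line(im,tuple(int(round(q*8)) for q in a),tuple(int(round(q*8)) for q in b),col,1,cv2.LINE_AA,3)
    cv2.imwrite("pics/"+f,im)
E
python3 - <<'E'
from ovf import *
jo=np.array([.5317,-.189,.085])
overf("side0.png","side","os2.png",None,0,jo,-.304,(265,140,340,212))
overf("scene0.png","scene","oc2.png",None,0,jo,-.304,(175,140,250,212))
E
```

```text
(no output)
```

View pics/os2.png

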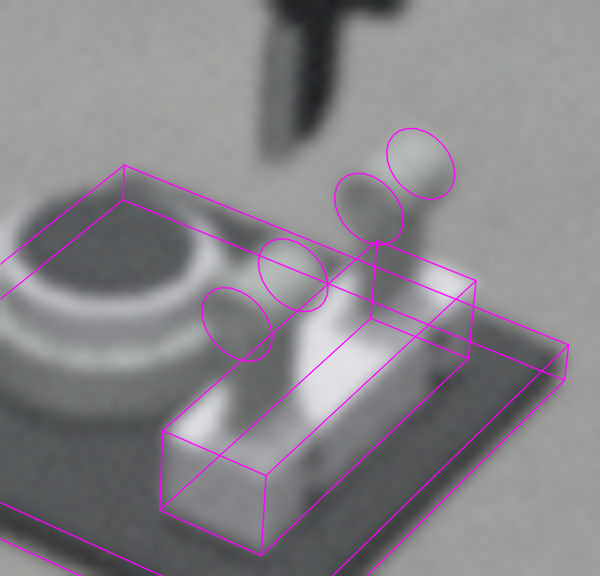

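View pics/oc2.png

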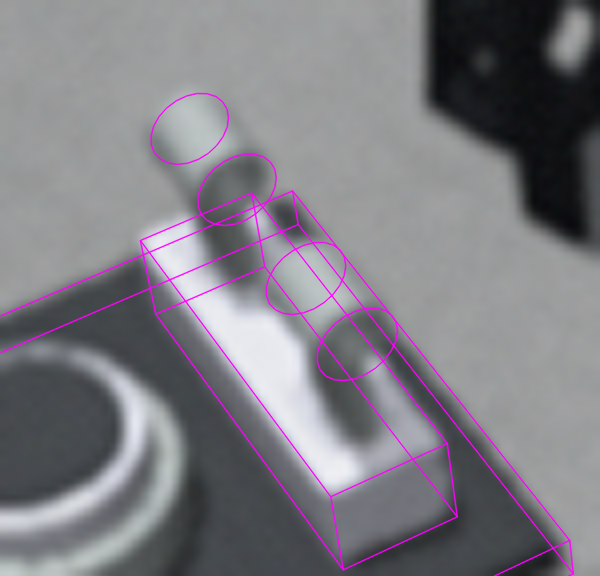

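Run:
```python
from ovf import *
shot("side","sideA.png");shot("scene","sceneA.png")
o=robot.get_obs(); e=np.array(o['eef_pos']); lo=e-np.array([0,0,.0685]);jo=np.array([.5317,-.189,.085])
overf("sideA.png","side","os3.png",lo,-.304,jo,-.304,(285,110,345,170),10)
overf("sceneA.png","scene","oc3.png",lo,-.304,jo,-.304,(180,115,240,175),10)
```

```text
(no output)
```

View pics/os3.png

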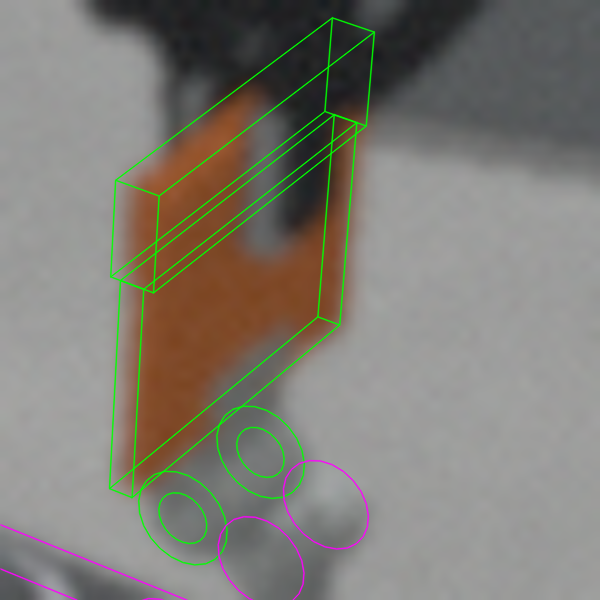

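View pics/oc3.png

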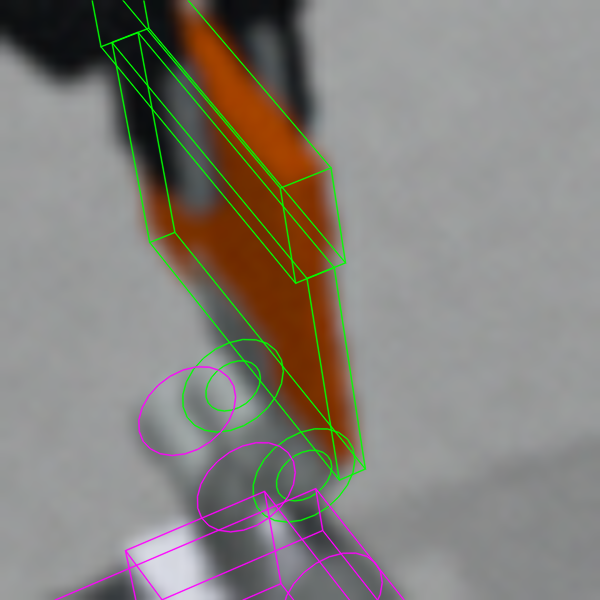

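Run:
```python
from h import *
from scipy.ndimage import map_coordinates
im=vision.read_camera("wrist"); cv2.imwrite("pics/w6.png",cv2.resize(im[90:270,225:345,::-1],None,fx=4,fy=4,interpolation=cv2.INTER_CUBIC))
e=np.array(robot.get_obs()['eef_pos']); R=np.array(robot.get_obs()['tool_rot'])
z=e[2]+.0315
hs=cv2.cvtColor(im,cv2.COLOR_RGB2HSV); m=cv2.inRange(hs,(3,150,60),(22,255,255))
for y in (200,230,260,290,320,350):
    r=np.nonzero(m[y,240:320])[0]+240; c=(r.min()+r.max())/2
    print(y,r.min(),r.max(),np.round(1e3*R.T@(toplane("wrist",[(c,y)],z)[0]-e),1))
print("endpt",np.round(1e3*R.T@(toplane("wrist",[(278,193)],z)[0]-e),1),np.round(1e3*R.T@(toplane("wrist",[(278,366)],z)[0]-e),1))
c,s=np.cos(-.304),np.sin(-.304); ex=np.array([c,s,0]);ey=np.array([-s,c,0]);j=np.array([.5317,-.189,.085])
for n in("side","scene"):
    p=proj(n,[j,j+ex*.01,j+ey*.01,j+[0,0,.01]]); print(n,np.round(p[1:]-p[0],1).tolist())
```

```text
200 262 292 [ 40.9  -1.  -31.5]
230 263 291 [ 29.9  -1.  -31.5]
260 262 292 [ 18.3  -1.  -31.5]
290 263 290 [  6.   -1.2 -31.5]
320 264 290 [ -7.1  -1.  -31.5]
350 265 289 [-21.1  -1.  -31.5]
endpt [ 43.4  -0.7 -31.5] [-28.9  -0.6 -31.5]
side [[-3.6, -1.4], [-2.3, 2.0], [0.2, -3.5]]
scene [[-4.1, 1.8], [2.1, 2.7], [-0.6, -3.3]]
```

View pics/w6.png

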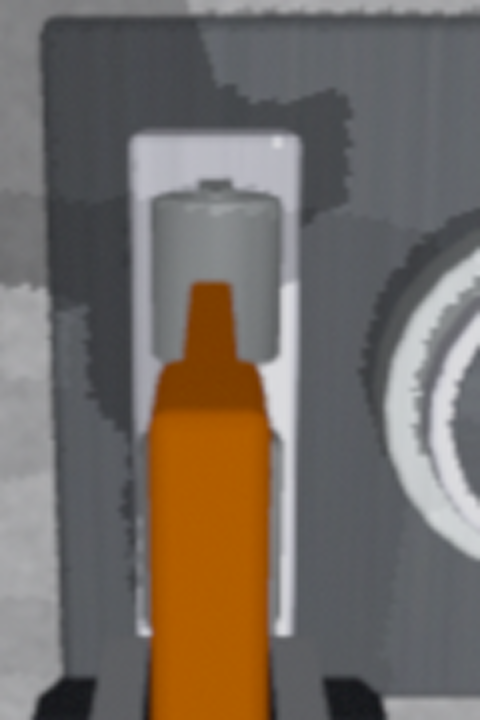

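The wrist view shows the fixed knuckle centred at column 278.6 and the leaf at 277.3. The rib's far end is 1.6 mm short along y. So I'll correct about +2 mm along and +0.9 mm across, then lower partway.

```bash
python3 -m handwheel '[0.067,0.03,0,0,0,0,0,0.1,0,0,0,0,0.1,0,0,0,0,0.1,0,0,0,0,0.1,0,0,0,0,0.1,0,0,0,0,0.1,0,0,0,0,0,0,0,0,0,0,0,0]'
python3 - <<'E'
from ovf import *
shot("side","sideB.png");shot("scene","sceneB.png")
o=robot.get_obs(); e=np.array(o['eef_pos']); lo=e-np.array([-.0005+.0009,-.0015*-1,.0685]);jo=np.array([.5317,-.189,.085])
overf("sideB.png","side","os4.png",None,-.304,None,-.304,(285,125,345,185),10)
overf("sceneB.png","scene","oc4.png",None,-.304,None,-.304,(180,120,240,180),10)
E
```

```text
time: 11.4
eef_pos: [0.5333, -0.1876, 0.1683]
tool_rot: [[0.299, 0.954, -0.0], [0.954, -0.299, 0.0], [0.0, -0.0, -1.0]]
force: [0.2, 0.7, -1.8]
finger_gap: 0.0098
```

View pics/os4.png

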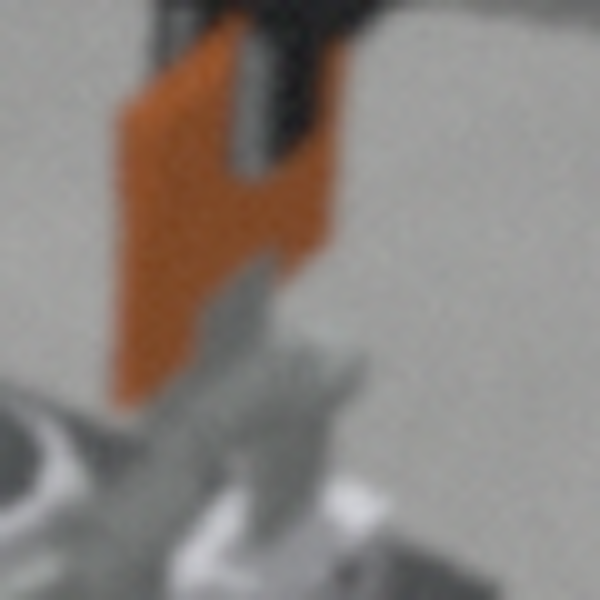

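View pics/oc4.png

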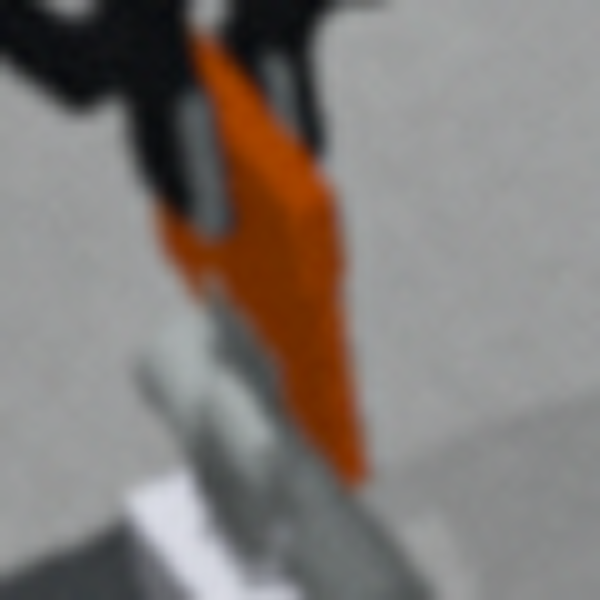

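The knuckle is entering the gap and the force reading is unchanged. I'll lower the rest slowly.

```bash
python3 -m handwheel '[0,0,0.08,0,0,0,0,0.08,0,0,0,0,0.08,0,0,0,0,0.08,0,0,0,0,0.08,0,0,0,0,0.07,0,0,0,0,0,0,0,0,0,0,0,0,0,0,0,0,0]'
python3 - <<'E'
from ovf import *
shot("side","sideC.png");shot("scene","sceneC.png");shot("wrist","w7.png")
overf("sideC.png","side","os5.png",None,-.304,None,-.304,(275,130,335,190),10)
overf("sceneC.png","scene","oc5.png",None,-.304,None,-.304,(185,130,245,190),10)
overf("w7.png","wrist","ow5.png",None,-.304,None,-.304,(225,90,345,270),4)
for c in ["side","scene"]:
  for t in ["leaf_hole","jamb_hole"]:
    r=models.place_of(c,t); print(c,t,[(round(d["score"],2),np.round(d["location"],4).tolist()) for d in r[:2]])
E
```

```text
time: 12.4
eef_pos: [0.5333, -0.1876, 0.1543]
tool_rot: [[0.299, 0.954, 0.0], [0.954, -0.299, -0.0], [-0.0, 0.0, -1.0]]
force: [0.5, -0.4, -0.8]
finger_gap: 0.0105
side leaf_hole [(0.67, [0.5351, -0.1926, 0.0862])]
side jamb_hole [(0.85, [0.5316, -0.192, 0.0861])]
scene leaf_hole [(0.69, [0.5321, -0.188, 0.0819])]
scene jamb_hole [(0.94, [0.5339, -0.1898, 0.086])]
```

View pics/os5.png

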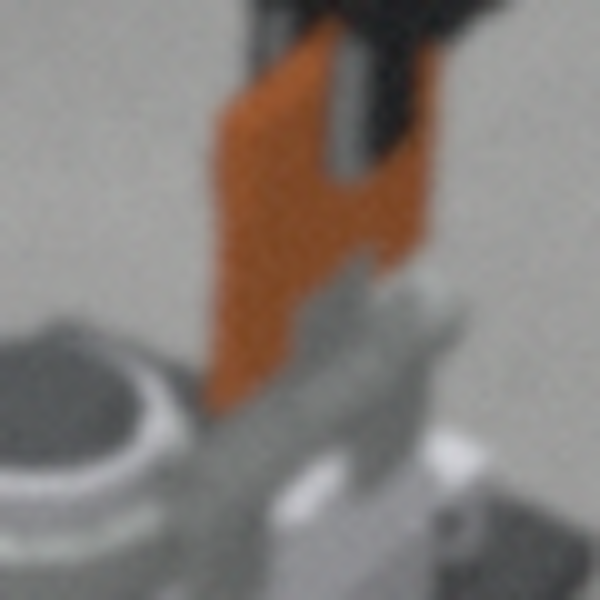

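View pics/oc5.png

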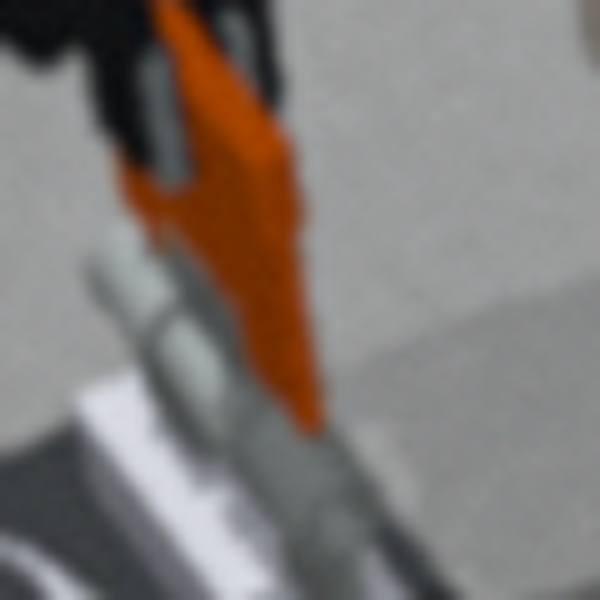

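View pics/ow5.png

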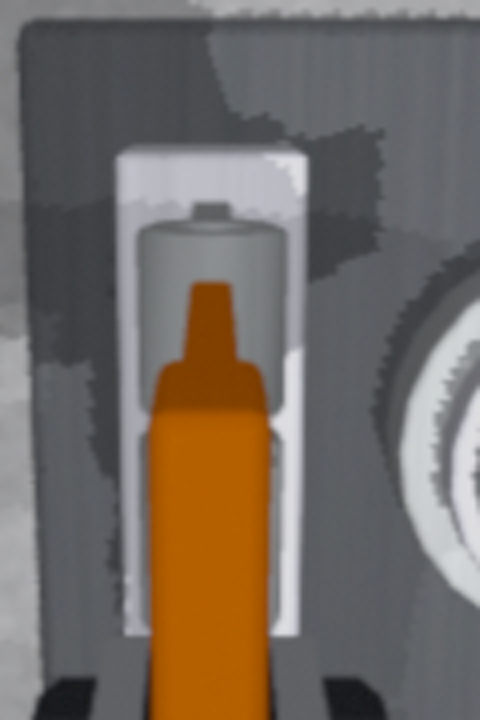

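Run:
```python
from ovf import *
import ov
J=circ(-51,12)+circ(-21,12)+circ(21,12)+circ(51,12)+circ(-17,12)+circ(17,12)
J+=[((12*np.cos(a),-51,12*np.sin(a)),(12*np.cos(a),51,12*np.sin(a))) for a in np.linspace(0,2*np.pi,25)]
def ov2(src,name,f,jo,crop,k):
    im=cv2.imread("pics/"+src); im=cv2.resize(im[crop[1]:crop[3],crop[0]:crop[2]],None,fx=k,fy=k,interpolation=cv2.INTER_CUBIC)
    # silhouette hull of full cylinder
    p=proj(name,seg(J,jo,-.304)); p=((p-np.array(crop[:2])+.5)*k-.5).astype(np.float32)
    h=cv2.convexHull(p)
    out=im.copy(); cv2.polylines(out,[np.int32(h*8)],True,(255,0,255),1,cv2.LINE_AA,3)
    return im,out
for src,n,crop,jo in(("sideC.png","side",(275,145,335,205),(.5317,-.189,.085)),("sceneC.png","scene",(180,140,240,200),(.5317,-.189,.085))):
    a,b=ov2(src,n,"",np.array(jo),crop,12); cv2.imwrite(f"pics/hull_{n}.png",cv2.convertScaleAbs(b,alpha=1.3)[:600])
```

```text
(no output)
```

View pics/hull_side.png

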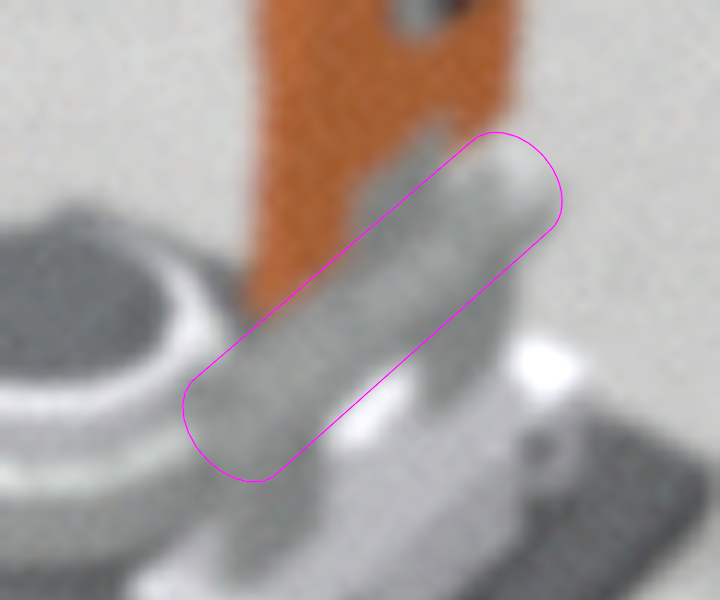

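View pics/hull_scene.png

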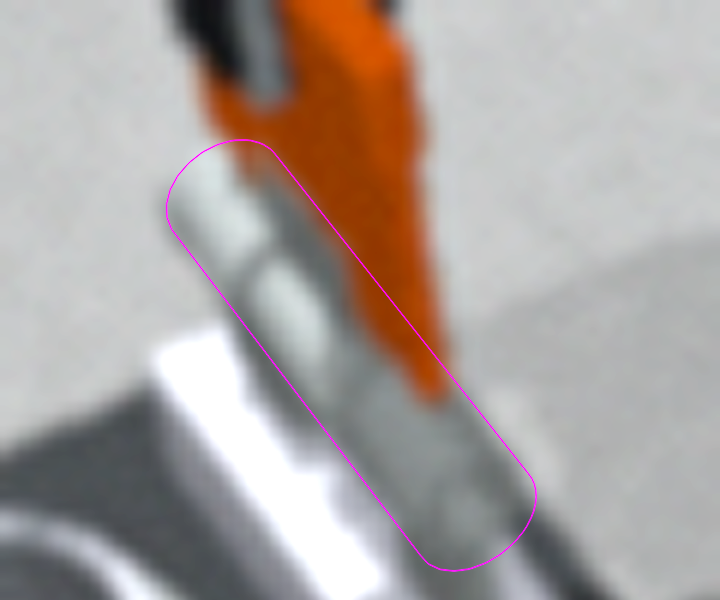

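Run:
```python
from ovf import *
from scipy.ndimage import map_coordinates
jo=np.array([.5317,-.189,.085])
for n in("side","scene"):
    im=np.hstack([])
    g=cv2.cvtColor(cv2.imread(f"pics/{n}C.png"),cv2.COLOR_BGR2GRAY).astype(float)
    rows=[]
    ys=np.arange(-54,55,1.0)
    for y in ys:
        a,b=proj(n,seg([(0,y-1,0),(0,y+1,0)],jo,-.304)); c=(a+b)/2; t=(b-a)/np.linalg.norm(b-a); nn=np.array([-t[1],t[0]]); 
        s=np.arange(-9,9.01,.1); q=c+s[:,None]*nn
        rows.append(map_coordinates(g,[q[:,1],q[:,0]],order=3))
    A=np.array(rows).T  # rows = perpendicular offset, cols = y
    A=cv2.resize(np.clip((A-40)*1.3,0,255).astype(np.uint8),None,fx=6,fy=2.8,interpolation=cv2.INTER_CUBIC)
    r=(12/1000*0+0)
    A=cv2.cvtColor(A,cv2.COLOR_GRAY2BGR)
    for yy in(-51,-21,-17,17,21,51): cv2.line(A,(int((yy+54)*6),0),(int((yy+54)*6),12),(0,0,255),1)
    for k in range(-8,9,2): cv2.line(A,(0,int((k+9)*28)),(8,int((k+9)*28)),(0,255,0),1)
    cv2.imwrite(f"pics/un_{n}.png",A); print(A.shape,nn)
```

```text
Traceback (most recent call last):
ValueError: need at least one array to concatenate
```

Run:
```python
from ovf import *
from scipy.ndimage import map_coordinates
jo=np.array([.5317,-.189,.085])
for n in("side","scene"):
    g=cv2.cvtColor(cv2.imread(f"pics/{n}C.png"),cv2.COLOR_BGR2GRAY).astype(float)
    rows=[]
    for y in np.arange(-54,55,1.0):
        a,b=proj(n,seg([(0,y-1,0),(0,y+1,0)],jo,-.304)); c=(a+b)/2; t=(b-a)/np.linalg.norm(b-a); nn=np.array([-t[1],t[0]])
        s=np.arange(-9,9.01,.1); q=c+s[:,None]*nn
        rows.append(map_coordinates(g,[q[:,1],q[:,0]],order=3))
    A=np.array(rows).T
    A=cv2.resize(np.clip((A-40)*1.3,0,255).astype(np.uint8),None,fx=6,fy=2.8,interpolation=cv2.INTER_CUBIC)
    A=cv2.cvtColor(A,cv2.COLOR_GRAY2BGR)
    for yy in(-51,-21,-17,17,21,51): cv2.line(A,(int((yy+54)*6),0),(int((yy+54)*6),12),(0,0,255),1)
    for k in range(-8,9,2): cv2.line(A,(0,int((k+9)*28)),(8,int((k+9)*28)),(0,255,0),1)
    cv2.imwrite(f"pics/un_{n}.png",A); print(A.shape,nn)
```

```text
(507, 654, 3) [-0.65833512 -0.75272496]
(507, 654, 3) [-0.78920644  0.614128  ]
```

View pics/un_side.png

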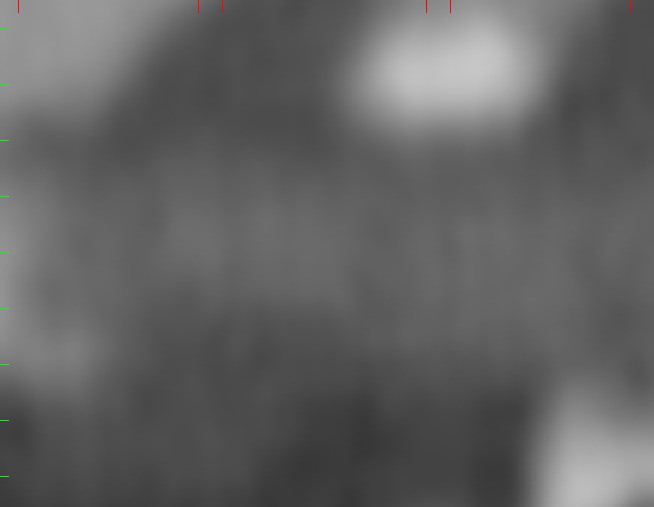

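View pics/un_scene.png

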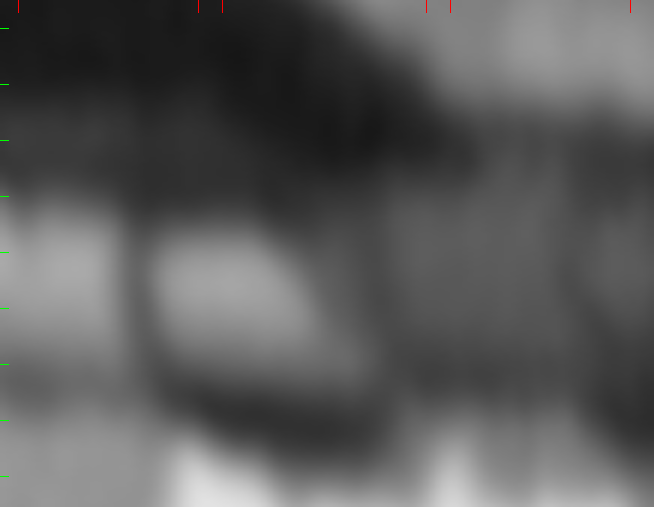

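Run:
```python
from ovf import *
jo=np.array([.5317,-.189,.085]); o=robot.get_obs(); e=np.array(o['eef_pos']);R=np.array(o['tool_rot'])
overf("w7.png","wrist","ow6.png",None,0,None,0,(250,135,310,255),5)
im=cv2.imread("pics/w7.png"); 
a=cv2.resize(im[140:255,250:305],None,fx=10,fy=5,interpolation=cv2.INTER_CUBIC); cv2.imwrite("pics/ow7.png",a)
g=cv2.cvtColor(im,cv2.COLOR_BGR2GRAY)
for y in(155,165,175,185,190,195,200,205,210,215,220,225,230,240): print(y,g[y,252:270].tolist(),g[y,288:304].tolist())
```

```text
155 [62, 72, 121, 153, 164, 168, 151, 119, 105, 110, 113, 117, 120, 123, 126, 129, 131, 132] [126, 127, 125, 122, 119, 116, 111, 106, 120, 149, 164, 161, 146, 111, 72, 65]
165 [66, 72, 115, 147, 163, 168, 159, 128, 105, 110, 114, 118, 121, 124, 127, 129, 132, 133] [125, 126, 124, 122, 118, 114, 107, 105, 130, 155, 164, 158, 140, 113, 95, 94]
175 [66, 69, 96, 137, 161, 168, 168, 141, 108, 110, 116, 119, 122, 125, 127, 131, 132, 133] [125, 124, 122, 119, 116, 111, 105, 101, 127, 154, 163, 157, 134, 106, 94, 94]
185 [64, 68, 85, 130, 158, 167, 167, 140, 107, 111, 116, 110, 93, 76, 74, 76, 76, 76] [75, 74, 86, 106, 111, 107, 102, 114, 189, 218, 219, 207, 167, 107, 93, 94]
190 [65, 66, 84, 131, 158, 166, 167, 147, 117, 112, 109, 93, 75, 73, 76, 78, 78, 78] [76, 75, 74, 86, 101, 106, 101, 120, 191, 219, 218, 205, 163, 104, 94, 93]
195 [65, 65, 79, 128, 156, 165, 169, 169, 166, 152, 119, 95, 100, 102, 104, 105, 105, 105] [103, 100, 98, 98, 143, 196, 217, 221, 221, 221, 217, 202, 159, 102, 92, 93]
200 [64, 65, 76, 127, 156, 165, 166, 142, 107, 94, 93, 96, 101, 105, 108, 109, 112, 111] [107, 
[... 527 characters left out ...]
, 209, 219, 213, 188, 143, 99, 92, 92]
220 [92, 89, 82, 103, 141, 162, 166, 148, 118, 104, 98, 95, 100, 104, 107, 110, 110, 110] [105, 103, 99, 94, 114, 130, 131, 173, 208, 219, 211, 180, 128, 96, 93, 93]
225 [72, 66, 68, 96, 138, 161, 166, 150, 119, 104, 97, 94, 101, 103, 106, 109, 110, 110] [105, 103, 99, 93, 112, 128, 129, 171, 208, 218, 210, 176, 124, 95, 93, 93]
230 [67, 64, 66, 94, 136, 159, 165, 149, 119, 103, 97, 94, 100, 103, 107, 110, 109, 111] [105, 102, 99, 92, 110, 125, 132, 190, 218, 220, 208, 171, 115, 93, 93, 92]
240 [93, 86, 71, 85, 153, 173, 167, 156, 129, 110, 102, 93, 100, 104, 106, 109, 110, 110] [105, 102, 97, 95, 119, 126, 127, 190, 218, 219, 207, 166, 106, 92, 92, 92]
```

View pics/ow7.png

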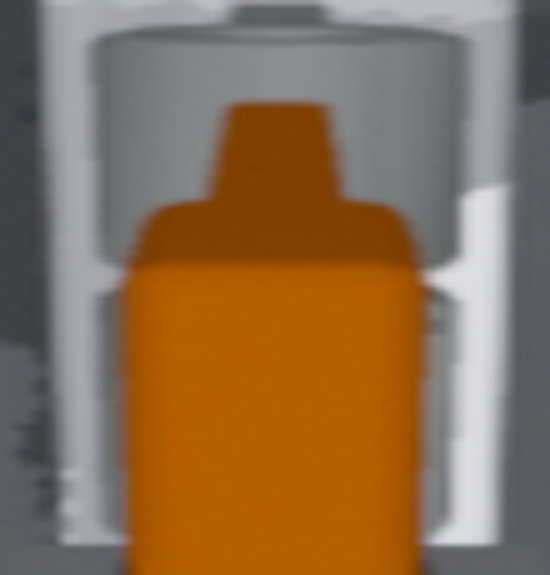

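Run:
```python
from ovf import *
o=robot.get_obs(); e=np.array(o['eef_pos']);R=np.array(o['tool_rot'])
lo=e+R@np.array([-.0016,-.0008,.0685]); print(lo)
overf("sideC.png","side","os6.png",lo,-.304,None,0,(285,125,340,180),11)
overf("sceneC.png","scene","oc6.png",lo,-.304,None,0,(185,130,240,185),11)
```

```text
[ 0.53199506 -0.18889818  0.08570491]
```

View pics/os6.png

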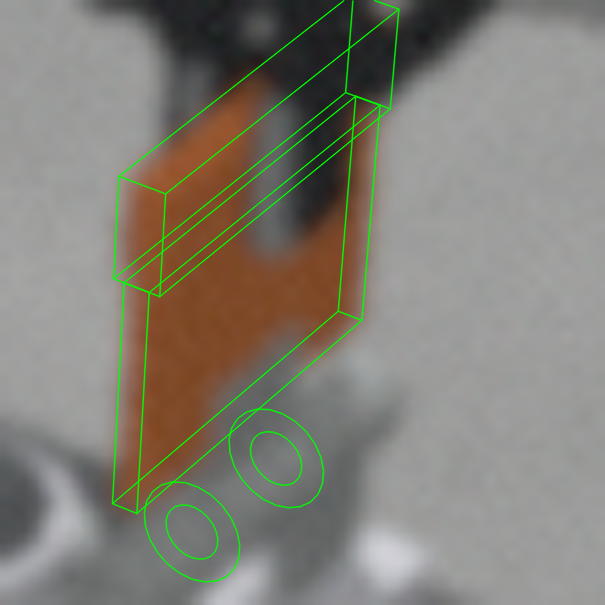

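View pics/oc6.png

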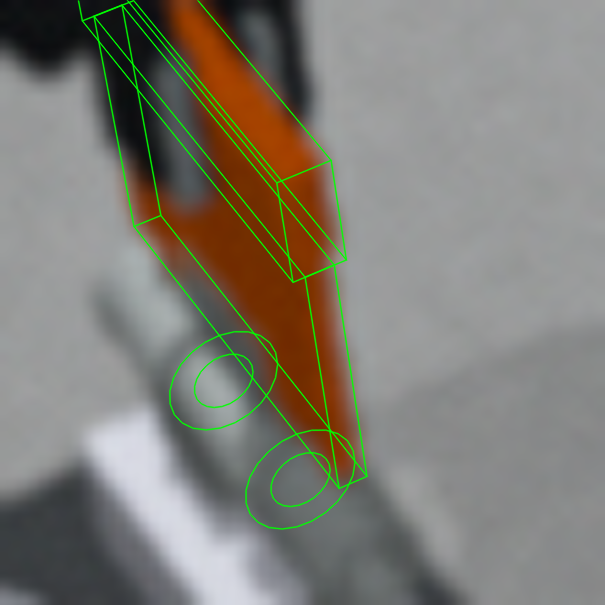

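```bash
cat > fit3.py <<'E'
from h import *
from scipy.optimize import least_squares
import fitj
def fit3(o,cams,P,p0,free):
    def res(q,full=False):
        p=np.array(p0,float); p[free]=q; c,s=np.cos(p[3]),np.sin(p[3]); out=[]
        for n in cams:
            ox,oy,k,d=o[n]
            W=[(p[0]+c*x/1e3-s*y/1e3,p[1]+s*x/1e3+c*y/1e3,p[2]+z/1e3) for x,y,z in (P[t] for t in d)]
            out.append(proj(n,W)-np.array([(ox+(u+.5)/k-.5,oy+(v+.5)/k-.5) for u,v in d.values()]))
        return np.vstack(out) if full else np.vstack(out).ravel()
    r=least_squares(res,np.array(p0)[free],x_scale=.001); print(cams,np.round(r.x,4),np.round(res(r.x,True),1).tolist())
if __name__=="__main__":
    fit3(fitj.obs,["side","scene"],fitj.P,[.532,-.189,0,-.304],[0,1,2])
    L={'p':(-3,45,22),'q':(-3,-45,22),'P':(3,45,22),'Q':(3,-45,22),'r':(5.5,45,100),'s':(-5.5,45,100)}
    # leaf corners from os6/oc6 (k 11)
    fit3({"side":(285,125,11,{'r':(128,180),'p':(143,516),'q':(366,326)}),"scene":(185,130,11,{'s':(322,158),'P':(330,492),'Q':(132,230),'p':(357,482)})},["side","scene"],L,[.532,-.189,.085,-.304],[0,1,2])
E
python3 fit3.py | tail -2
python3 - <<'E'
import cv2
for n,c in(("side",(285,125,340,185)),("scene",(185,130,245,185))):
    im=cv2.imread(f"pics/{n}C.png")[c[1]:c[3],c[0]:c[2]]; im=cv2.resize(im,None,fx=11,fy=11,interpolation=cv2.INTER_LANCZOS4); cv2.imwrite(f"pics/raw_{n}.png",cv2.convertScaleAbs(im,alpha=1.4))
E
```

```text
['side', 'scene'] [ 0.5307 -0.1904 -0.0034] [[-1.0, -0.1], [0.2, 0.4], [1.7, -0.4], [-0.9, 0.3], [0.6, 0.4], [-0.9, -0.1], [-0.7, 0.4], [0.8, -1.0], [0.5, -0.6], [-0.4, 0.2], [-0.1, 1.1]]
['side', 'scene'] [ 0.5313 -0.1922  0.0826] [[-0.2, 0.1], [0.0, 0.1], [0.1, -0.1], [0.1, 0.5], [0.1, -0.2], [-0.4, -0.1], [0.2, -0.4]]
```

View pics/raw_side.png

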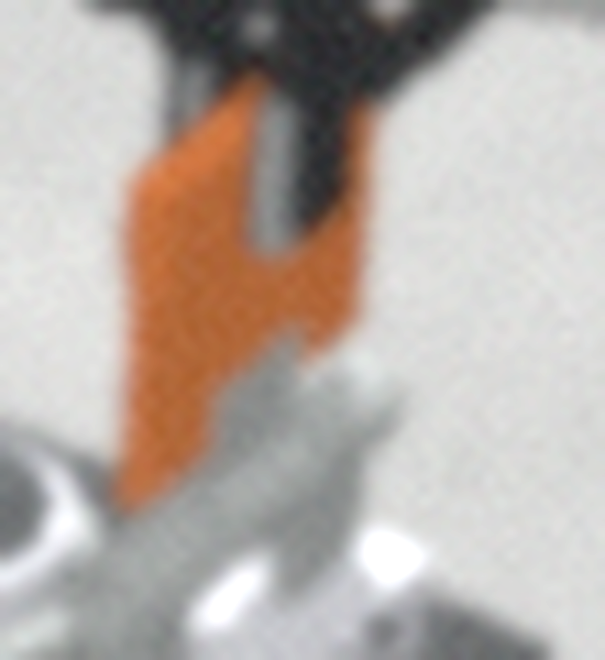

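View pics/raw_scene.png

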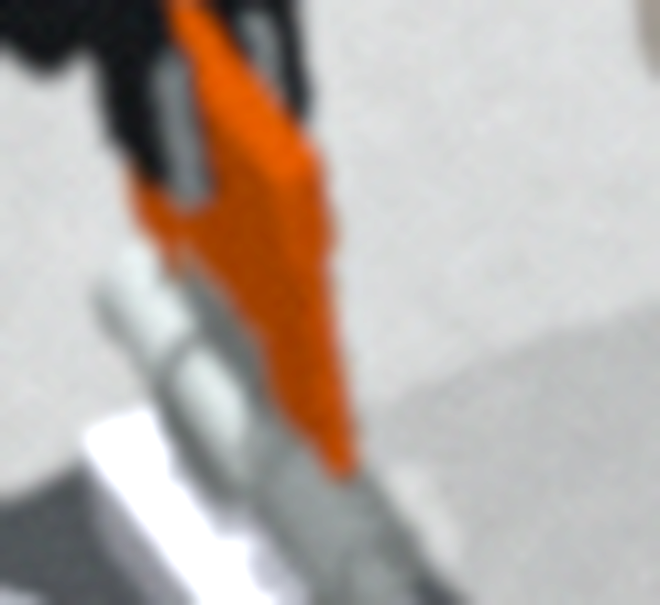

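Hinge and leaf measured with the same cameras agree: across is +1.1 mm (the wrist view says −0.3), along is −1.5 mm, and height is +1 mm. I'll trim the height by 0.6 mm, let it settle and check.

```bash
python3 -m handwheel '[0,-0.01,0.02,0,0,0,0,0,0,0,0,0,0,0,0,0,0,0,0,0,0,0,0,0,0]'
python3 - <<'E'
from h import *
shot("wrist","w8.png"); F=[]
for i in range(4):
    models.place_of("side","other_grip") if i==0 else vision.read_camera("side")
    o=robot.get_obs(); F.append(np.r_[o['force'],o['ft_torque']])
print(np.round(F,2),o['time'],np.round(o['eef_pos'],4),o['finger_gap'])
r=models.place_of("side","other_grip"); print([(d['score'],np.round(d['location'],3)) for d in r[:2]])
shot("side","s9.png")
E
```

```text
time: 13.25
eef_pos: [0.533, -0.1875, 0.1536]
tool_rot: [[0.299, 0.954, 0.0], [0.954, -0.299, -0.0], [0.0, 0.0, -1.0]]
force: [-0.3, -0.1, -0.7]
finger_gap: 0.0101
[[-1.45 -0.03 -0.79 -0.01 -0.01  0.03]
 [ 0.33 -0.11 -0.66  0.06  0.01 -0.01]
 [-0.5   0.23 -1.84 -0.03 -0.01  0.  ]
 [-0.23 -0.58  0.19 -0.06 -0.    0.03]] 13.5 [ 0.533  -0.1875  0.1536] 0.010260436066667768
[(0.81, array([0.442, 0.161, 0.114])), (0.74, array([ 0.306, -0.264,  0.   ]))]
```

View pics/s9.png

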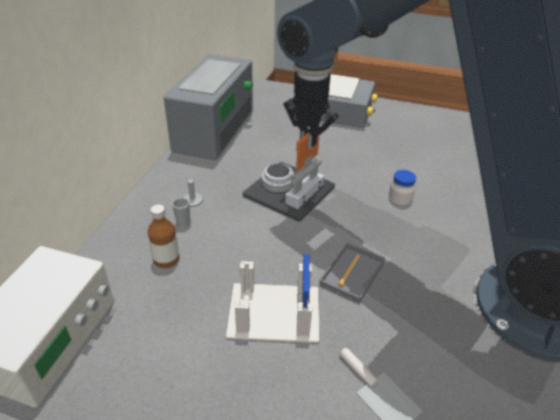

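The vertical force reading (−0.7 N) is a little lighter than during carrying (−1.8 N). I'll average more readings to rule out contact.

Run:
```python
from h import *
F=[]
for i in range(20):
    im=vision.read_camera("wrist"); o=robot.get_obs(); F.append(np.r_[o['force'],o['ft_torque']])
F=np.array(F);print(F.mean(0).round(2),(F.std(0)/4.4).round(2),o['time'])
cv2.imwrite("pics/w10.png",cv2.resize(im[140:255,250:305,::-1],None,fx=10,fy=5,interpolation=cv2.INTER_CUBIC))
g=cv2.cvtColor(im,cv2.COLOR_RGB2GRAY)
for c in(259,260,261,292,293,294): print(c,g[184:206,c].tolist())
y=proj("wrist",[])if 0 else 0
e=np.array(o['eef_pos']);R=np.array(o['tool_rot'])
from ov import seg
j=np.array([.5317,-.189,.085]); print(proj("wrist",seg([(11.5,21,0),(11.5,17,0),(-11.5,21,0),(-11.5,17,0)],j,-.304)))
```

```text
[-0.13  0.25 -1.3   0.01  0.   -0.01] [0.1  0.1  0.07 0.01 0.01 0.01] 14.6
259 [151, 151, 153, 157, 159, 158, 158, 161, 167, 169, 169, 169, 168, 166, 156, 144, 141, 138, 138, 138, 140, 142]
260 [120, 120, 122, 130, 130, 131, 131, 137, 154, 166, 167, 167, 165, 159, 132, 110, 106, 102, 102, 103, 103, 109]
261 [108, 109, 110, 109, 109, 111, 111, 114, 130, 148, 154, 151, 145, 135, 107, 95, 96, 96, 97, 96, 97, 98]
292 [115, 114, 114, 111, 108, 104, 105, 103, 101, 100, 113, 142, 135, 101, 87, 91, 94, 98, 98, 100, 107, 107]
293 [111, 111, 110, 111, 110, 110, 109, 108, 108, 117, 155, 195, 189, 146, 104, 95, 107, 119, 122, 120, 130, 131]
294 [107, 106, 106, 106, 106, 105, 105, 106, 111, 140, 189, 216, 214, 192, 150, 118, 114, 123, 125, 125, 135, 136]
[[295.25749324 191.85654383]
 [295.16752143 197.8004829 ]
 [259.91428339 191.86485278]
 [260.00463488 197.80796013]]
```

View pics/w10.png

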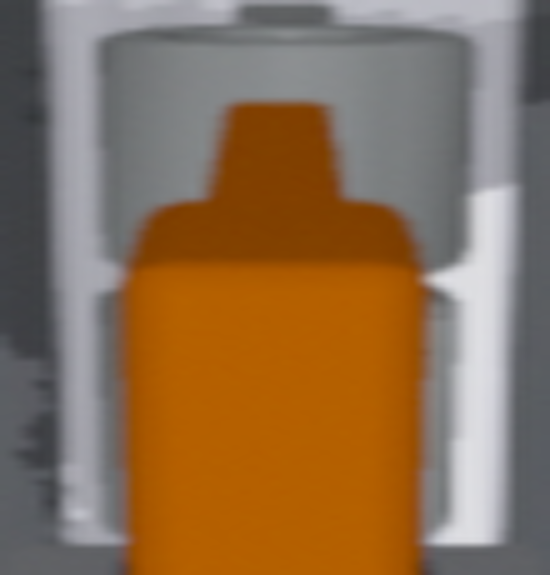

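The mean is −1.3 N, which matches the hanging weight. The free gap is about 5.5 px, close to the nominal 4 mm, and the centres agree to about 0.5 px. I'm handing it in.

```bash
python3 -c "
from bench import robot
print(robot.sign_off())"
```

```text
the job is handed in; nothing more can be done
None
```

I took the orange leaf out of the rack by its rib, carried it over high and lowered its knuckle into the hinge gap. The job was handed in at about 14.6 s of the 38 s allowed, with the gripper still holding the leaf; the sign-off gave no verdict.

My last checks, leaf against hinge (the side and scene fit came before a final 0.6 mm lowering):

| Check | Wrist view | Side and scene views | Allowed |
|---|---|---|---|
| Across | −0.3 mm | +1.1 mm | ±3.5 mm |
| Along | within about 1 mm; about 3.7 mm free at the visible end, nominal 4 mm | −1.5 mm | ±6 mm |
| Height | level within about ±3 mm (coarse) | +1.0 mm before the lowering, about +0.4 mm after | ±3.5 mm |

- **Support:** the vertical force averaged −1.3 N, which fits the leaf hanging free. A few earlier readings near −0.7 N looked lighter, and averaging 20 more cleared that up.
- **Grip:** the finger opening stayed at about 10 mm on the rib.
- **Other items:** the blue leaf was found within about 3 mm of where it started, and the last side view showed nothing else visibly moved.
- **Disagreements:** the wrist view and the fixed cameras differed by 1 to 3 mm. The fixed cameras also placed both hinge and leaf about 3 mm low, so I relied on leaf-to-hinge differences within the same camera. The networks' estimates of the leaf hole's height varied by about 4 mm.

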